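Try two bushings on the gauge pin and sort them

TASK

One of the two steel bushings fits over the gauge pin, the other has too small a bore. Slide the one that fits down the pin until it rests on the round steel foot and leave it there, and put the other one into the blue reject tray.

Things in the scene. Friction and masses are not known exactly. Their poses are not given: they have to be found in the camera images.
- bushing_wide: steel bushing that fits: upright ring of 44 mm outside diameter, 36 mm high, with a bore of 28 mm right through; about 0.25 kg, standing loose on the bench. Origin: centre of its underside; z is the axis of the bore. Looks like the other bushing but for the wide bore.
- bushing_narrow: steel bushing that does not fit: upright ring of 44 mm outside diameter, 36 mm high, with a bore of only 14 mm right through; about 0.3 kg, standing loose on the bench. Origin: centre of its underside; z is the axis of the bore.
- gauge: fixed gauge: dark wooden block 80 x 80 mm, 18 mm high, with a round steel foot (52 mm diameter, 3 mm thick, its top 21 mm above the bench) from whose middle a vertical steel pin rises 50 mm to 71 mm above the bench. The pin is 20 mm in diameter for its lower 32 mm, then tapers to 6 mm at the tip. Origin: centre of the block's underside, on the pin's axis; z up.
- tray: fixed blue open reject tray, 120 mm (its x) by 150 mm (its y) outside, walls 25 mm high and 4 mm thick, floor 4 mm thick. Origin: centre of its underside; z up.
Mind the look-alikes: they are no part of the job. Leave any pink look-alike of the bushing_narrow alone.

How it is judged:
By the outcome, as a careful person would: the job done as asked, in the order asked, and still so for the second after the job is handed in, with the robot touching nothing.
It also fails if it takes over 58 s, if anything falls off the work surface, if the arm or the gripper's body presses on something with over 40 N, if the wrist force passes 120 N, or if a joint passes its speed limit or range.

ROBOT

A 7-joint arm with a two-finger parallel gripper is mounted at the origin on a cart in front of the work surface, level with it; the furniture and walls round the work are solid. World frame = base frame: x ahead of the robot, y to its left, z up, the work surface at z = 0. Lengths are in m, angles in rad, forces in N, time in s.
With the tool pointing down it reaches from about 0.4 to 0.925 m from the base axis. Payload 5.6 kg.
Tool frame: the origin (TCP) lies between the finger pads; the fingertips stand 17 mm ahead of it and the grasp point (between the pads) lies 2 mm behind it; z points along the fingers, y is the line along which they close (so a half turn about z gives the same grasp; the last joint's range is limited). The gripper opens to 85 mm and grips with 20 to 120 N. Pads are 22 mm wide; open, the fingers measure 114 mm over their backs; the gripper's body (76 mm by 85 mm) begins 54 mm behind the grasp point. The pads swing forward as they close: fully open they stand 13 mm farther back than shut.
Start: joints at [-1.252, 0.468, -0.012, 1.603, 0.006, 1.071, -0.056], TCP at [0.23, 0.608, 0.248] pointing down, gripper open.
Joint ranges: [-2.53, 2.53], [-0.31, 2.02], [-1.57, 1.55], [0.28, 2.44], [-1.29, 4.43], [0.15, 1.84], [-2.92, 2.92]. Speed limits (rad/s): [2.57, 2.57, 3.14, 3.14, 3.14, 3.14, 3.14].

INTERFACE

Orientations are given as a rotation vector (axis times angle).
In Python, from bench import sense, optics, workorder gives the robot as it stands.
- The arm moves only by the tool carry_out, never from a script. Its argument "deltas" is a list of rows, each an object of numbers: "wx", "wy", "wz": the turn, a rotation vector about the tool's x, y, z in units of 6 degrees (1.0 is 6 degrees); "tx", "ty", "tz": the shift along the tool's x, y, z in m; "grip": the finger opening in m, from 0 to 0.0854. In form: [{"wx": .., "wy": .., "wz": .., "tx": .., "ty": .., "tz": .., "grip": ..}, ...]. A call has 1 to 20 rows; each row shifts and turns the commanded pose from where the row before left it, along the tool's axes as they then stand; what a row does not reach is not made up. A row lasts 1/12 s, in which the tool goes at most 41.7 mm and 7.16 degrees, less where a joint would pass 70% of its speed; a pose out of reach is approached as far as the arm can. A call with a gripper value outside its range is refused whole. The fingers move at their own pace and stop on an object; the grip force is fixed at half the most. Time passes only in rows, so rows that do not move let the fingers close. It gives the time, the measured TCP pose, the force, the opening and the grip force at its end, in the units of the state.
- sense(): the state, without advancing time (a new reading comes with each control period).
- optics.read_camera(name): name is "scene" or "side" or "wrist"; returns a dict with "img" (420x560x3 uint8, red, green, blue), "vertical_fov" (degrees; the focal length in pixels is half the picture's height over the tangent of half this angle, whatever the lens; pixels are square), "cx", "cy" (the principal point, pixels), "extrinsics" (4x4, takes a point from world to camera coordinates). Camera axes: x right, y down, z forward; pixel columns grow to the right and rows downward; lengths in m; the calibration is good to about 2 mm. A picture is of the moment at which its call begins. There is no depth.
- workorder.job_done(): hands the job in; it is judged then, once.
The state is a dict: "time_s": time; "joint_pos": joint angles; "joint_velocities": joint speeds; "effort": joint torques, N m; "eef_pos": TCP position; "orientation": TCP orientation; "ft_force": force on the tool from outside, world axes, zero at the start; "torque": the same for the moment, N m; "gripper_width": finger opening in m; "finger_force": force on a finger pad.
Only numpy, scipy, OpenCV 4.12 (cv2) and the standard library are available. Lean on these libraries where they do the work, as an engineer would, in place of code of your own. Each camera call takes 0.05 s, during which the arm holds its last target. There are 200 camera calls.

## Working session

There is one attempt and no reset: what is moved stays moved. The work goes in short steps, Python scripts to look and compute and a tool call to move; the robot and the scene stay as the last step left them, time stands still between calls to the robot, and variables do not carry over. Pictures are saved under pics/ and viewed, at most 10 in all, crops included, and the job is handed in when it is done.

Besides the shell and the picture viewer there is one more tool, called after "Request:" as name([rows], argument=value, ...), one row to a line, values as JSON. carry_out: Moves the arm, as the interface text tells. Its arguments: {"type":"object","properties":{"deltas":{"type":"array"}},"required":["deltas"]}

```bash
mkdir -p pics; ls
python3 - <<'E'
from bench import sense, optics
import cv2,numpy as np
s=sense();print({k:np.round(v,3) for k,v in s.items()})
ims=[]
for n in("scene","side"):
    r=optics.read_camera(n);cv2.imwrite(f"pics/{n}0.png",r["img"][:,:,::-1]);ims.append(r["img"])
    print(n,r["vertical_fov"],r["cx"],r["cy"],np.round(r["extrinsics"],4).tolist(), r.keys())
E
```

```text
pics
{'time_s': np.float64(0.0), 'joint_pos': array([-1.252,  0.468, -0.012,  1.604,  0.006,  1.071, -0.056]), 'joint_velocities': array([-0.   , -0.002, -0.001,  0.001, -0.   ,  0.001, -0.   ]), 'effort': array([-0.0000e+00, -5.3239e+01,  2.1000e-02, -2.5129e+01,  1.1000e-02,
        8.0000e-03, -0.0000e+00]), 'eef_pos': array([0.23 , 0.607, 0.247]), 'orientation': array([-5.65e-01, -3.09e+00,  3.00e-03]), 'ft_force': array([-0.407,  1.198,  0.431]), 'torque': array([-0.042,  0.036,  0.012]), 'finger_force': np.float64(0.0), 'gripper_width': np.float64(0.086)}
scene 45.40610769817619 279.4810476555867 216.04038560636835 [[0.7819, -0.6233, -0.0099, -0.3883], [-0.4849, -0.5981, -0.6381, 0.2793], [0.3918, 0.5038, -0.7699, 1.1905], [0.0, 0.0, 0.0, 1.0]] dict_keys(['img', 'vertical_fov', 'cx', 'cy', 'extrinsics'])
side 57.697571631270065 279.7728631402551 206.77771763685377 [[0.9969, -0.0785, -0.0065, -0.5317], [-0.046, -0.5122, -0.8576, 0.0667], [0.064, 0.8552, -0.5143, 1.0045], [0.0, 0.0, 0.0, 1.0]] dict_keys(['img', 'vertical_fov', 'cx', 'cy', 'extrinsics'])
```

View pics/scene0.png

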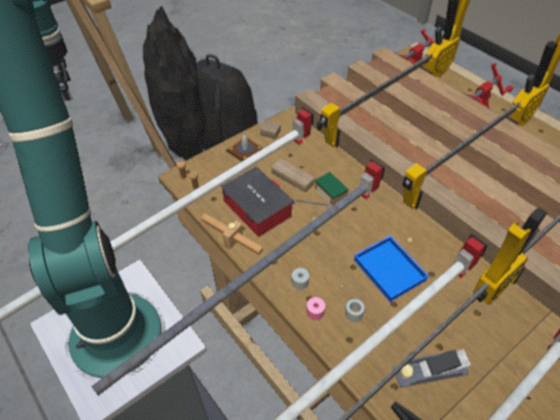

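View pics/side0.png

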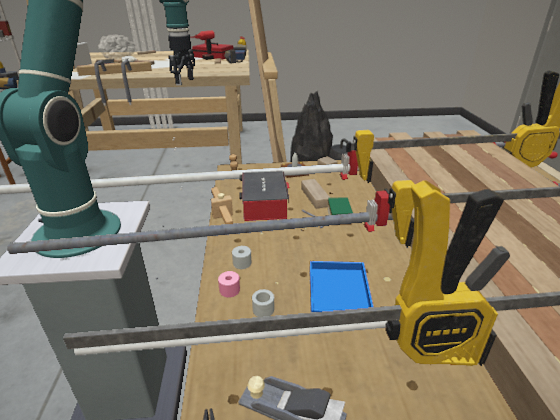

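Scene view: narrow-looking grey ring at (300,278), pink look-alike at (316,308), wide-looking grey ring at (355,310), tray at (390,267), gauge at (243,147). The clamp bars seem to cross above the bench, so I'll triangulate them as well as the parts.

```bash
cat > h.py <<'E'
import numpy as np, cv2
from bench import sense, optics
from scipy.spatial.transform import Rotation as R
def cam(n):
    r=optics.read_camera(n); f=210/np.tan(np.radians(r["vertical_fov"])/2)
    r["K"]=np.array([[f,0,r["cx"]],[0,f,r["cy"]],[0,0,1]]); r["n"]=n
    return r
def ray(r,p):
    E=r["extrinsics"]; d=E[:3,:3].T@np.linalg.inv(r["K"])@[p[0],p[1],1]
    return -E[:3,:3].T@E[:3,3], d/np.linalg.norm(d)
def onz(r,p,z):
    o,d=ray(r,p); return o+d*(z-o[2])/d[2]
def tri(a,p,b,q):
    (o1,d1),(o2,d2)=ray(a,p),ray(b,q)
    t=np.linalg.lstsq(np.c_[d1,-d2],o2-o1,rcond=None)[0]
    x,y=o1+t[0]*d1,o2+t[1]*d2
    return np.round((x+y)/2,3), round(np.linalg.norm(x-y),3)
def proj(r,X):
    c=r["extrinsics"][:3,:3]@X+r["extrinsics"][:3,3]; c=r["K"]@c; return c[:2]/c[2]
E
python3 - <<'E'
from h import *
a,b=cam("scene"),cam("side")
def line(r,p,q): # plane through camera
    o,d=ray(r,p);_,e=ray(r,q);n=np.cross(d,e);return o,n/np.linalg.norm(n)
for nm,s,t in [("A",((0,318),(295,134)),((0,190),(340,171))),("B",((98,387),(362,192)),((15,247),(367,215))),
   ("C_vs_sidewhite",((280,418),(465,260)),((78,349),(385,325))),("C_vs_sidegray",((280,418),(465,260)),((70,340),(555,300)))]:
    o,n=line(a,*s)
    for p in np.linspace(t[0],t[1],4):
        c,d=ray(b,p); print(nm,np.round(p),np.round(c+d*((o-c)@n)/(d@n),3))
print("ring1",tri(a,(300,271),b,(241,250)),"ring2",tri(a,(355,304),b,(263,295)),"pink",tri(a,(316,302),b,(229,276)))
print("gauge",onz(a,(243,153),.018),"tray",[np.round(onz(a,p,.025),3) for p in((391,239),(426,273),(391,298),(355,263))])
print("cams",ray(a,(0,0))[0],ray(b,(0,0))[0])
i=np.hstack([cv2.resize(a["img"][255:330,280:380],None,fx=4,fy=4,interpolation=2),cv2.resize(a["img"][115:190,205:305],None,fx=4,fy=4,interpolation=2)])
j=np.hstack([cv2.resize(b["img"][240:315,210:310],None,fx=4,fy=4,interpolation=2),cv2.resize(b["img"][130:205,280:380],None,fx=4,fy=4,interpolation=2)])
cv2.imwrite("pics/crop1.png",np.vstack([i,j])[:,:,::-1])
E
```

```text
A [  0. 190.] [-0.271  0.172  0.046]
A [113. 184.] [0.042 0.199 0.038]
A [227. 177.] [0.383 0.229 0.03 ]
A [340. 171.] [0.755 0.261 0.02 ]
B [ 15. 247.] [-0.087 -0.115  0.043]
B [132. 236.] [ 0.175 -0.102  0.048]
B [250. 226.] [ 0.453 -0.089  0.053]
B [367. 215.] [ 0.748 -0.074  0.058]
C_vs_sidewhite [ 78. 349.] [ 0.153 -0.402  0.024]
C_vs_sidewhite [180. 341.] [ 0.326 -0.399  0.022]
C_vs_sidewhite [283. 333.] [ 0.508 -0.395  0.021]
C_vs_sidewhite [385. 325.] [ 0.698 -0.391  0.019]
C_vs_sidegray [ 70. 340.] [ 0.152 -0.411  0.057]
C_vs_sidegray [232. 327.] [ 0.419 -0.406  0.058]
C_vs_sidegray [393. 313.] [ 0.704 -0.401  0.059]
C_vs_sidegray [555. 300.] [ 1.009 -0.396  0.061]
ring1 (array([ 0.434, -0.16 ,  0.037]), np.float64(0.007)) ring2 (array([ 0.477, -0.312,  0.038]), np.float64(0.003)) pink (array([ 0.409, -0.25 ,  0.038]), np.float64(0.003))
gauge [0.58907393 0.29722915 0.018     ] tray [array([ 0.695, -0.225,  0.025]), array([ 0.685, -0.354,  0.025]), array([ 0.564, -0.349,  0.025]), array([ 0.568, -0.221,  0.025])]
cams [-0.02740646 -0.67479459  1.09091915] [ 0.46887058 -0.8666539   0.57032376]
```

View pics/crop1.png

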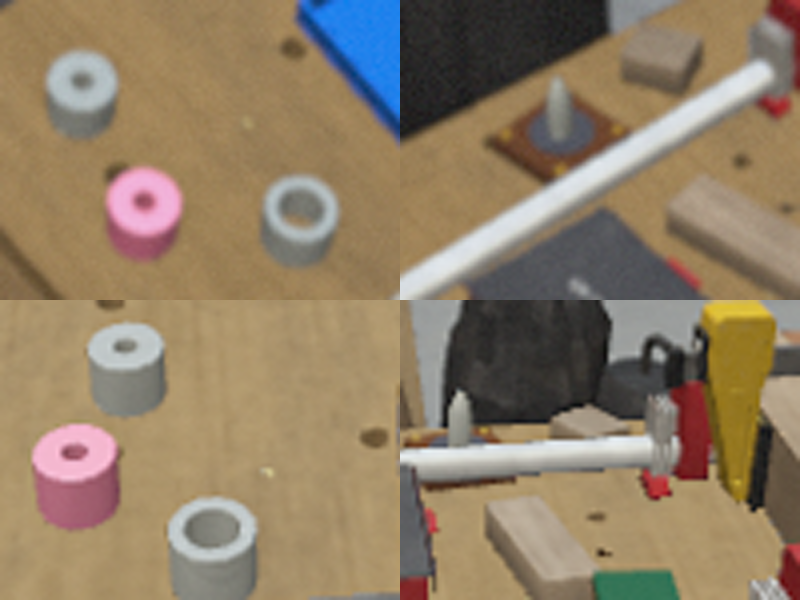

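Scene and side crops: the narrow grey ring is at scene (300,278), with a small bore. The pink look-alike is at (316,308), and the wide-bore ring is at (355,310), which is my first target. The gauge pin at (243,147) stands just behind the white bar. Next I'll check tool alignment.

Run:
```python
from h import *
s=sense();print(np.round(R.from_rotvec(s["orientation"]).as_matrix(),3))
w=cam("wrist");M=R.from_rotvec(s["orientation"]).as_matrix()
E=w["extrinsics"];c=-E[:3,:3].T@E[:3,3]
print("cam in tool",M.T@(c-s["eef_pos"]), "cam rot in tool\n",np.round(M.T@E[:3,:3].T,3),w["vertical_fov"])
```

```text
[[-0.935  0.354 -0.   ]
 [ 0.354  0.935 -0.001]
 [-0.    -0.001 -1.   ]]
cam in tool [ 0.07782857 -0.00045386 -0.12570299] cam rot in tool
 [[-0.001 -0.953 -0.304]
 [ 1.    -0.001 -0.001]
 [ 0.    -0.304  0.953]] 61.86686852432757
```

Request:
carry_out([
  {"wz": 1.154},
  {"wz": 1.154},
  {"wz": 1.154},
  {"wz": 1.154},
  {"wz": 1.154},
  {"wz": 1.154},
  {"wz": 1.154},
  {"wz": 1.154},
  {"wz": 1.154},
  {"wz": 1.154},
  {"tx": -0.03, "ty": 0.03},
  {"tx": -0.03, "ty": 0.03},
  {"tx": -0.03, "ty": 0.03},
  {"tx": -0.03, "ty": 0.03},
  {"tx": -0.03, "ty": 0.03},
  {"tx": -0.03, "ty": 0.03},
  {"tx": -0.03, "ty": 0.03},
  {"tx": -0.03, "ty": 0.03},
  {"tx": -0.03, "ty": 0.03},
  {"tx": -0.03, "ty": 0.03},
])

```text
validation failed for argument at $.de...
```

Request:
carry_out([
  {"wx": 0, "wy": 0, "wz": 1.154, "tx": 0, "ty": 0, "tz": 0, "grip": 0.085},
  {"wx": 0, "wy": 0, "wz": 1.154, "tx": 0, "ty": 0, "tz": 0, "grip": 0.085},
  {"wx": 0, "wy": 0, "wz": 1.154, "tx": 0, "ty": 0, "tz": 0, "grip": 0.085},
  {"wx": 0, "wy": 0, "wz": 1.154, "tx": 0, "ty": 0, "tz": 0, "grip": 0.085},
  {"wx": 0, "wy": 0, "wz": 1.154, "tx": 0, "ty": 0, "tz": 0, "grip": 0.085},
  {"wx": 0, "wy": 0, "wz": 1.154, "tx": 0, "ty": 0, "tz": 0, "grip": 0.085},
  {"wx": 0, "wy": 0, "wz": 1.154, "tx": 0, "ty": 0, "tz": 0, "grip": 0.085},
  {"wx": 0, "wy": 0, "wz": 1.154, "tx": 0, "ty": 0, "tz": 0, "grip": 0.085},
  {"wx": 0, "wy": 0, "wz": 1.154, "tx": 0, "ty": 0, "tz": 0, "grip": 0.085},
  {"wx": 0, "wy": 0, "wz": 1.154, "tx": 0, "ty": 0, "tz": 0, "grip": 0.085},
  {"wx": 0, "wy": 0, "wz": 0, "tx": -0.028, "ty": 0.03, "tz": 0, "grip": 0.085},
  {"wx": 0, "wy": 0, "wz": 0, "tx": -0.028, "ty": 0.03, "tz": 0, "grip": 0.085},
  {"wx": 0, "wy": 0, "wz": 0, "tx": -0.028, "ty": 0.03, "tz": 0, "grip": 0.085},
  {"wx": 0, "wy": 0, "wz": 0, "tx": -0.028, "ty": 0.03, "tz": 0, "grip": 0.085},
  {"wx": 0, "wy": 0, "wz": 0, "tx": -0.028, "ty": 0.03, "tz": 0, "grip": 0.085},
  {"wx": 0, "wy": 0, "wz": 0, "tx": -0.028, "ty": 0.03, "tz": 0, "grip": 0.085},
  {"wx": 0, "wy": 0, "wz": 0, "tx": -0.028, "ty": 0.03, "tz": 0, "grip": 0.085},
  {"wx": 0, "wy": 0, "wz": 0, "tx": -0.028, "ty": 0.03, "tz": 0, "grip": 0.085},
  {"wx": 0, "wy": 0, "wz": 0, "tx": -0.028, "ty": 0.03, "tz": 0, "grip": 0.085},
  {"wx": 0, "wy": 0, "wz": 0, "tx": -0.028, "ty": 0.03, "tz": 0, "grip": 0.085},
])

```text
time_s: 1.92
eef_pos: [0.5313, 0.3265, 0.2484]
orientation: [-2.221, -2.222, -0.0]
ft_force: [0.1, -0.6, -0.8]
gripper_width: 0.0849
finger_force: 0.0
```

On course. Since the gauge is near, I'll look at it with the wrist camera from here.

Run:
```python
from h import *
w=cam("wrist");cv2.imwrite("pics/wg.png",w["img"][:,:,::-1]);np.save("wg.npy",w,allow_pickle=True)
print(proj(w,np.array([.589,.297,.021])),proj(w,np.array([.589,.297,.071])))
```

```text
[336.80533995 202.1153132 ] [344.92324218 217.93299297]
```

View pics/wg.png

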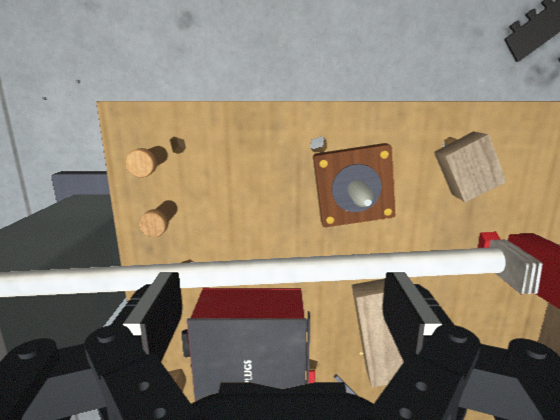

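Wrist view: gauge foot centred near (357,188), pin tip at (368,202), and the white bar crosses at row ~265. I'll measure these now.

Run:
```python
from h import *
w=np.load("wg.npy",allow_pickle=True).item();a=cam("scene")
im=w["img"].astype(int);m=np.zeros(im.shape[:2],np.uint8)
sub=(abs(im[...,0]-im[...,2])<45)&(im[...,2]>=im[...,0]-5)
m[155:222,325:392]=sub[155:222,325:392]
cs,_=cv2.findContours(m,0,1);c=max(cs,key=cv2.contourArea);h=cv2.convexHull(c)
print(cv2.contourArea(c),cv2.fitEllipse(h),"foot",onz(w,cv2.fitEllipse(h)[0],.021))
print("tip",onz(w,(368,202),.071),tri(w,(368,202),a,(243.5,134)))
# block by brown mask
hsv=cv2.cvtColor(w["img"],cv2.COLOR_RGB2HSV)
b=np.zeros_like(m);b[140:232,308:402]=(hsv[...,2]<130)[140:232,308:402]
cs,_=cv2.findContours(cv2.morphologyEx(b,cv2.MORPH_OPEN,np.ones((3,3))),0,1);c=max(cs,key=cv2.contourArea)
P=np.array([onz(w,p[0],.018)[:2] for p in c],np.float32);print("block",cv2.minAreaRect(P))
# bar: wrist centre line x scene plane
o,d=ray(a,(0,318));_,e=ray(a,(295,134));n=np.cross(d,e)
for p in((10,283),(260,271),(490,262)):
    q,d=ray(w,p);print("bar",q+d*((o-q)@n)/(d@n))
```

```text
1741.0 ((356.0917053222656, 187.64146423339844), (46.142181396484375, 49.50845718383789), 55.74120330810547) foot [0.60829372 0.31271555 0.021     ]
tip [0.60901929 0.31226365 0.071     ] (array([0.608, 0.313, 0.074]), np.float64(0.001))
block ((0.6012550592422485, 0.31378528475761414), (0.07388022541999817, 0.0876273438334465), 2.6321005821228027)
bar [0.23799458 0.2113782  0.03915594]
bar [0.50801212 0.22702531 0.04142747]
bar [0.74701308 0.23943817 0.04517725]
```

Request:
carry_out([
  {"wx": 0, "wy": 0, "wz": 0, "tx": -0.0355, "ty": -0.003, "tz": 0, "grip": 0.085},
  {"wx": 0, "wy": 0, "wz": 0, "tx": -0.0355, "ty": -0.003, "tz": 0, "grip": 0.085},
  {"wx": 0, "wy": 0, "wz": 0, "tx": -0.0355, "ty": -0.003, "tz": 0, "grip": 0.085},
  {"wx": 0, "wy": 0, "wz": 0, "tx": -0.0355, "ty": -0.003, "tz": 0, "grip": 0.085},
  {"wx": 0, "wy": 0, "wz": 0, "tx": -0.0355, "ty": -0.003, "tz": 0, "grip": 0.085},
  {"wx": 0, "wy": 0, "wz": 0, "tx": -0.0355, "ty": -0.003, "tz": 0, "grip": 0.085},
  {"wx": 0, "wy": 0, "wz": 0, "tx": -0.0355, "ty": -0.003, "tz": 0, "grip": 0.085},
  {"wx": 0, "wy": 0, "wz": 0, "tx": -0.0355, "ty": -0.003, "tz": 0, "grip": 0.085},
  {"wx": 0, "wy": 0, "wz": 0, "tx": -0.0355, "ty": -0.003, "tz": 0, "grip": 0.085},
  {"wx": 0, "wy": 0, "wz": 0, "tx": -0.0355, "ty": -0.003, "tz": 0, "grip": 0.085},
  {"wx": 0, "wy": 0, "wz": 0, "tx": -0.0355, "ty": -0.003, "tz": 0, "grip": 0.085},
  {"wx": 0, "wy": 0, "wz": 0, "tx": -0.0355, "ty": -0.003, "tz": 0, "grip": 0.085},
  {"wx": 0, "wy": 0, "wz": 0, "tx": -0.0355, "ty": -0.003, "tz": 0.0155, "grip": 0.085},
  {"wx": 0, "wy": 0, "wz": 0, "tx": -0.0355, "ty": -0.003, "tz": 0.0155, "grip": 0.085},
  {"wx": 0, "wy": 0, "wz": 0, "tx": -0.0355, "ty": -0.003, "tz": 0.0155, "grip": 0.085},
  {"wx": 0, "wy": 0, "wz": 0, "tx": -0.0355, "ty": -0.003, "tz": 0.0155, "grip": 0.085},
  {"wx": 0, "wy": 0, "wz": 0, "tx": -0.0355, "ty": -0.003, "tz": 0.0155, "grip": 0.085},
  {"wx": 0, "wy": 0, "wz": 0, "tx": -0.0355, "ty": -0.003, "tz": 0.0155, "grip": 0.085},
  {"wx": 0, "wy": 0, "wz": 0, "tx": 0, "ty": 0, "tz": 0, "grip": 0.085},
  {"wx": 0, "wy": 0, "wz": 0, "tx": 0, "ty": 0, "tz": 0, "grip": 0.085},
])

```text
time_s: 3.68
eef_pos: [0.4749, -0.3131, 0.1542]
orientation: [-2.225, -2.215, 0.003]
ft_force: [-0.2, 0.2, 0.0]
gripper_width: 0.0847
finger_force: 0.0
```

Run:
```python
from h import *
w=cam("wrist");cv2.imwrite("pics/w2.png",w["img"][:,:,::-1])
s=sense();print(s["eef_pos"])
hsv=cv2.cvtColor(w["img"],cv2.COLOR_RGB2HSV)
m=((hsv[...,1]<50)&(hsv[...,2]>110)).astype(np.uint8)
cs,_=cv2.findContours(m,cv2.RETR_CCOMP,1)
for c in cs:
    if cv2.contourArea(c)>300:
        e=cv2.fitEllipse(c);print(np.round(e[0]),np.round(e[1]),cv2.contourArea(c),np.round(onz(w,e[0],.036),4))
```

```text
[ 0.47605904 -0.31116888  0.15477348]
[266. 374.] [32. 49.] 696.0 [ 0.4603 -0.464   0.036 ]
[ 53. 326.] [ 36. 135.] 3205.0 [ 0.286 -0.415  0.036]
[280. 321.] [ 35. 314.] 6653.5 [ 0.4726 -0.411   0.036 ]
[506. 315.] [ 35. 145.] 3471.5 [ 0.6551 -0.4057  0.036 ]
[282. 208.] [56. 61.] 2573.5 [ 0.4748 -0.3138  0.036 ]
[281. 209.] [34. 38.] 999.0 [ 0.4741 -0.3145  0.036 ]
[181. 123.] [58. 64.] 2935.0 [ 0.406  -0.2528  0.036 ]
[181. 123.] [23. 25.] 441.0 [ 0.4061 -0.2532  0.036 ]
[ 59. 197.] [127. 316.] 27803.0 [ 0.3128 -0.3052  0.036 ]
[212.   6.] [14. 55.] 482.5 [ 0.4318 -0.1826  0.036 ]
```

View pics/w2.png

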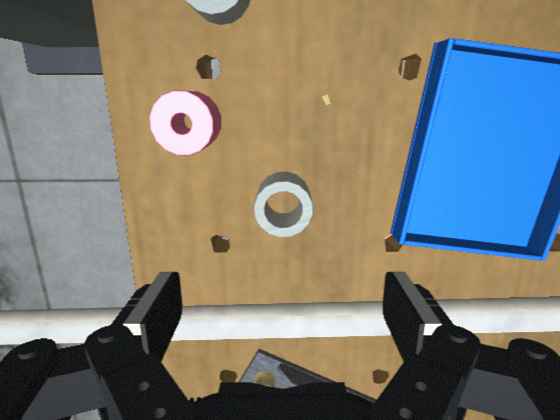

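Wrist view: the wide ring's rim is at (284,209) with its bore clearly wide, and the pink one is at (182,123). The measured centre is (0.475,−0.314), so I'll descend and grasp.

Request:
carry_out([
  {"wx": 0, "wy": 0, "wz": 0, "tx": -0.0025, "ty": -0.001, "tz": 0.03, "grip": 0.085},
  {"wx": 0, "wy": 0, "wz": 0, "tx": 0, "ty": 0, "tz": 0.03, "grip": 0.085},
  {"wx": 0, "wy": 0, "wz": 0, "tx": 0, "ty": 0, "tz": 0.03, "grip": 0.085},
  {"wx": 0, "wy": 0, "wz": 0, "tx": 0, "ty": 0, "tz": 0.02, "grip": 0.085},
  {"wx": 0, "wy": 0, "wz": 0, "tx": 0, "ty": 0, "tz": 0.015, "grip": 0.085},
  {"wx": 0, "wy": 0, "wz": 0, "tx": 0, "ty": 0, "tz": 0.005, "grip": 0.085},
  {"wx": 0, "wy": 0, "wz": 0, "tx": 0, "ty": 0, "tz": 0, "grip": 0.03},
  {"wx": 0, "wy": 0, "wz": 0, "tx": 0, "ty": 0, "tz": 0, "grip": 0.03},
  {"wx": 0, "wy": 0, "wz": 0, "tx": 0, "ty": 0, "tz": 0, "grip": 0.03},
  {"wx": 0, "wy": 0, "wz": 0, "tx": 0, "ty": 0, "tz": 0, "grip": 0.03},
  {"wx": 0, "wy": 0, "wz": 0, "tx": 0, "ty": 0, "tz": 0, "grip": 0.03},
  {"wx": 0, "wy": 0, "wz": 0, "tx": 0, "ty": 0, "tz": 0, "grip": 0.03},
  {"wx": 0, "wy": 0, "wz": 0, "tx": 0, "ty": 0, "tz": 0, "grip": 0.03},
  {"wx": 0, "wy": 0, "wz": 0, "tx": 0, "ty": 0, "tz": 0, "grip": 0.03},
])

```text
time_s: 4.9
eef_pos: [0.4765, -0.3136, 0.0271]
orientation: [2.219, 2.221, 0.002]
ft_force: [-1.2, 1.7, 5.8]
gripper_width: 0.0417
finger_force: 60.6
```

Request:
carry_out([
  {"wx": 0, "wy": 0, "wz": 0, "tx": 0, "ty": 0, "tz": -0.02, "grip": 0.03},
  {"wx": 0, "wy": 0, "wz": 0, "tx": 0, "ty": 0, "tz": -0.03, "grip": 0.03},
  {"wx": 0, "wy": 0, "wz": 0, "tx": 0, "ty": 0, "tz": -0.04, "grip": 0.03},
  {"wx": 0, "wy": 0, "wz": 0, "tx": 0, "ty": 0, "tz": -0.04, "grip": 0.03},
  {"wx": 0, "wy": 0, "wz": 0, "tx": 0, "ty": 0, "tz": -0.04, "grip": 0.03},
  {"wx": 0, "wy": 0, "wz": 0, "tx": 0, "ty": 0, "tz": 0, "grip": 0.03},
  {"wx": 0, "wy": 0, "wz": 0, "tx": 0, "ty": 0, "tz": 0, "grip": 0.03},
])

```text
time_s: 5.48
eef_pos: [0.4768, -0.3139, 0.1982]
orientation: [2.217, 2.218, 0.005]
ft_force: [-0.6, 0.4, -3.0]
gripper_width: 0.0416
finger_force: 62.2
```

Run:
```python
from h import *
w=cam("wrist");a=cam("side")
s=sense();print(s["eef_pos"],s["orientation"])
p=np.round(proj(a,s["eef_pos"])).astype(int)
x0,y0=np.clip(p-50,0,[460,320])
i=cv2.resize(a["img"][y0:y0+100,x0:x0+100],(400,400),interpolation=2)
j=cv2.resize(w["img"][220:420,180:380],(400,400),interpolation=2)
cv2.imwrite("pics/g2.png",np.hstack([i,j])[:,:,::-1]);print(x0,y0);np.save("wg2.npy",w,allow_pickle=True);np.save("sd2.npy",a,allow_pickle=True)
```

```text
[ 0.47495502 -0.31250944  0.19467556] [-2.21937983e+00 -2.22134293e+00 -5.86421930e-04]
210 178
```

View pics/g2.png

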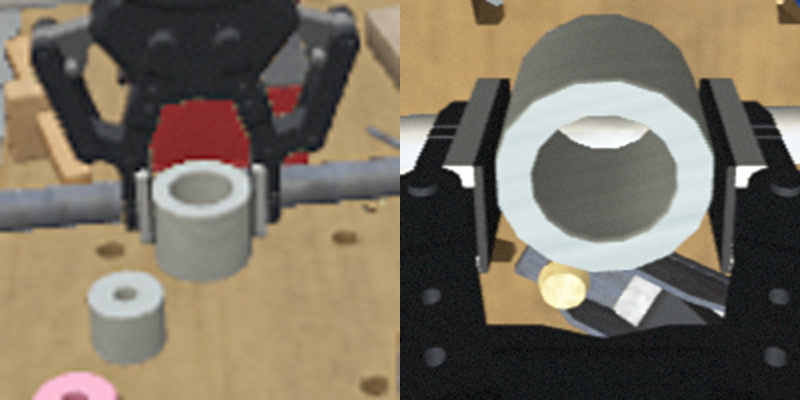

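Wrist and side crops: the wide ring is held upright between the pads, with its rim centre at about (282,307) in the full wrist picture. I'll work out its offset in the tool frame.

Run:
```python
from h import *
w=np.load("wg2.npy",allow_pickle=True).item();s=sense()
g=cv2.cvtColor(w["img"],cv2.COLOR_RGB2GRAY)
m=np.zeros_like(g);m[255:360,225:340]=(g[255:360,225:340]>190)
m=cv2.morphologyEx(m,cv2.MORPH_OPEN,np.ones((3,3)))
cs,hi=cv2.findContours(m,cv2.RETR_CCOMP,1)
for c in cs:
    if cv2.contourArea(c)>900:
        e=cv2.fitEllipse(cv2.convexHull(c));print(np.round(e[0],1),np.round(e[1],1))
        # tool frame directly
        C=np.array([[0,-.953,-.304],[1,0,0],[0,-.304,.953]]);d=C@np.linalg.inv(w["K"])@[*e[0],1]
        o=np.array([.0778,-.0005,-.1257]);print("tool xyz",np.round(o+d*(-.011-o[2])/d[2],4), "focal",w["K"][0,0])
```

```text
[280.9 309.7] [ 99.1 109.1]
tool xyz [ 0.0006 -0.0009 -0.011 ] focal 350.4202212918041
[281.6 309.2] [65.6 75.6]
tool xyz [ 0.0008 -0.0006 -0.011 ] focal 350.4202212918041
```

Request:
carry_out([
  {"wx": 0, "wy": 0, "wz": 0, "tx": 0.03, "ty": 0.0078, "tz": 0, "grip": 0.03},
  {"wx": 0, "wy": 0, "wz": 0, "tx": 0.0365, "ty": 0.0078, "tz": 0, "grip": 0.03},
  {"wx": 0, "wy": 0, "wz": 0, "tx": 0.0365, "ty": 0.0078, "tz": 0, "grip": 0.03},
  {"wx": 0, "wy": 0, "wz": 0, "tx": 0.0365, "ty": 0.0078, "tz": 0, "grip": 0.03},
  {"wx": 0, "wy": 0, "wz": 0, "tx": 0.0365, "ty": 0.0078, "tz": 0, "grip": 0.03},
  {"wx": 0, "wy": 0, "wz": 0, "tx": 0.0365, "ty": 0.0078, "tz": 0, "grip": 0.03},
  {"wx": 0, "wy": 0, "wz": 0, "tx": 0.0365, "ty": 0.0078, "tz": 0, "grip": 0.03},
  {"wx": 0, "wy": 0, "wz": 0, "tx": 0.0365, "ty": 0.0078, "tz": 0, "grip": 0.03},
  {"wx": 0, "wy": 0, "wz": 0, "tx": 0.0365, "ty": 0.0078, "tz": 0, "grip": 0.03},
  {"wx": 0, "wy": 0, "wz": 0, "tx": 0.0365, "ty": 0.0078, "tz": 0, "grip": 0.03},
  {"wx": 0, "wy": 0, "wz": 0, "tx": 0.0365, "ty": 0.0078, "tz": 0, "grip": 0.03},
  {"wx": 0, "wy": 0, "wz": 0, "tx": 0.0365, "ty": 0.0078, "tz": 0, "grip": 0.03},
  {"wx": 0, "wy": 0, "wz": 0, "tx": 0.0365, "ty": 0.0078, "tz": 0, "grip": 0.03},
  {"wx": 0, "wy": 0, "wz": 0, "tx": 0.0365, "ty": 0.0078, "tz": 0, "grip": 0.03},
  {"wx": 0, "wy": 0, "wz": 0, "tx": 0.0365, "ty": 0.0078, "tz": 0, "grip": 0.03},
  {"wx": 0, "wy": 0, "wz": 0, "tx": 0.0365, "ty": 0.0078, "tz": 0, "grip": 0.03},
  {"wx": 0, "wy": 0, "wz": 0, "tx": 0.0365, "ty": 0.0078, "tz": 0, "grip": 0.03},
  {"wx": 0, "wy": 0, "wz": 0, "tx": 0.011, "ty": 0.0014, "tz": 0, "grip": 0.03},
  {"wx": 0, "wy": 0, "wz": 0, "tx": 0, "ty": 0, "tz": 0, "grip": 0.03},
  {"wx": 0, "wy": 0, "wz": 0, "tx": 0, "ty": 0, "tz": 0, "grip": 0.03},
])

```text
time_s: 7.25
eef_pos: [0.6078, 0.3115, 0.1924]
orientation: [-2.219, -2.223, 0.008]
ft_force: [0.2, -0.9, -3.5]
gripper_width: 0.0419
finger_force: 62.0
```

Run:
```python
from h import *
w=cam("wrist");a=cam("scene");b=cam("side")
print(np.mean([sense()["eef_pos"]],0))
C=[]
for r,z in((a,.09),(b,.09)):
    p=np.round(proj(r,np.array([.608,.312,z+.03]))).astype(int);x0,y0=np.clip(p-50,0,[460,320]);print(x0,y0)
    C.append(cv2.resize(r["img"][y0:y0+100,x0:x0+100],(300,300),interpolation=2))
cv2.imwrite("pics/ab.png",np.hstack(C)[:,:,::-1])
```

```text
[0.60915367 0.30906296 0.19429676]
193 72
245 88
```

View pics/ab.png

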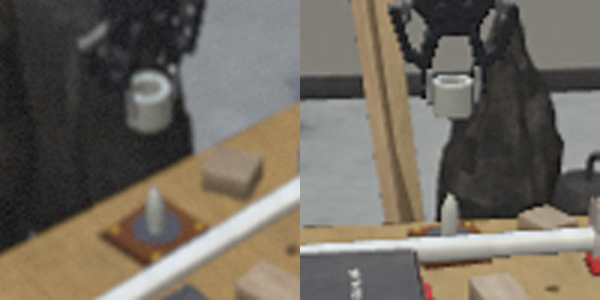

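The ring hangs directly above the pin in both views (scene crop 150 vs 153, side crop 452 vs 450), so I'll lower it onto the tip.

Request:
carry_out([
  {"wx": 0, "wy": 0, "wz": 0, "tx": 0, "ty": 0, "tz": 0.03, "grip": 0.03},
  {"wx": 0, "wy": 0, "wz": 0, "tx": 0, "ty": 0, "tz": 0.03, "grip": 0.03},
  {"wx": 0, "wy": 0, "wz": 0, "tx": 0, "ty": 0, "tz": 0.02, "grip": 0.03},
  {"wx": 0, "wy": 0, "wz": 0, "tx": 0, "ty": 0, "tz": 0.015, "grip": 0.03},
  {"wx": 0, "wy": 0, "wz": 0, "tx": 0, "ty": 0, "tz": 0.015, "grip": 0.03},
  {"wx": 0, "wy": 0, "wz": 0, "tx": 0, "ty": 0, "tz": 0, "grip": 0.03},
  {"wx": 0, "wy": 0, "wz": 0, "tx": 0, "ty": 0, "tz": 0, "grip": 0.03},
])

```text
time_s: 7.98
eef_pos: [0.6094, 0.311, 0.0851]
orientation: [2.222, 2.221, -0.001]
ft_force: [0.8, 0.5, -2.4]
gripper_width: 0.0416
finger_force: 61.9
```

Run:
```python
from h import *
w=cam("wrist");b=cam("side")
i=cv2.resize(w["img"][240:380,210:350],(420,420),interpolation=2)
j=cv2.resize(b["img"][100:200,240:340],(380,420),interpolation=2)
cv2.imwrite("pics/pin.png",np.hstack([i,j])[:,:,::-1])
```

```text
(no output)
```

View pics/pin.png

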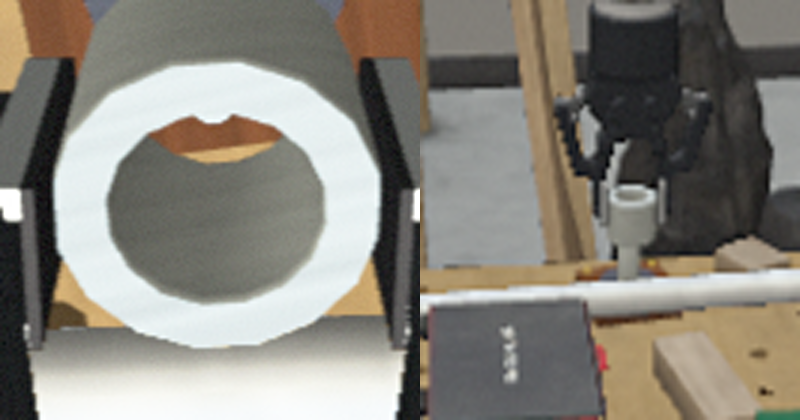

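Wrist crop: the pin tip shows at the bore's upper edge, (212,120), within about 2 mm of where an on-axis tip should appear. Contact force is about zero, so I'll lower it the rest of the way.

Request:
carry_out([
  {"wx": 0, "wy": 0, "wz": 0, "tx": 0, "ty": 0, "tz": 0.008, "grip": 0.03},
  {"wx": 0, "wy": 0, "wz": 0, "tx": 0, "ty": 0, "tz": 0.008, "grip": 0.03},
  {"wx": 0, "wy": 0, "wz": 0, "tx": 0, "ty": 0, "tz": 0.008, "grip": 0.03},
  {"wx": 0, "wy": 0, "wz": 0, "tx": 0, "ty": 0, "tz": 0.006, "grip": 0.03},
  {"wx": 0, "wy": 0, "wz": 0, "tx": 0, "ty": 0, "tz": 0.004, "grip": 0.03},
  {"wx": 0, "wy": 0, "wz": 0, "tx": 0, "ty": 0, "tz": 0.002, "grip": 0.03},
  {"wx": 0, "wy": 0, "wz": 0, "tx": 0, "ty": 0, "tz": 0.001, "grip": 0.03},
  {"wx": 0, "wy": 0, "wz": 0, "tx": 0, "ty": 0, "tz": 0, "grip": 0.03},
  {"wx": 0, "wy": 0, "wz": 0, "tx": 0, "ty": 0, "tz": 0, "grip": 0.03},
])

```text
time_s: 8.83
eef_pos: [0.6097, 0.3117, 0.0485]
orientation: [2.221, 2.221, 0.002]
ft_force: [-0.5, 0.5, -2.3]
gripper_width: 0.0418
finger_force: 62.1
```

Request:
carry_out([
  {"wx": 0, "wy": 0, "wz": 0, "tx": 0, "ty": 0, "tz": 0.001, "grip": 0.03},
  {"wx": 0, "wy": 0, "wz": 0, "tx": 0, "ty": 0, "tz": 0.0005, "grip": 0.03},
  {"wx": 0, "wy": 0, "wz": 0, "tx": 0, "ty": 0, "tz": 0, "grip": 0.03},
])

```text
time_s: 9.08
eef_pos: [0.6098, 0.3118, 0.0482]
orientation: [2.221, 2.222, 0.002]
ft_force: [-2.5, -1.5, 5.1]
gripper_width: 0.042
finger_force: 63.0
```

The ring is in contact with the foot. I'll release, rise and go back toward the narrow ring.

Request:
carry_out([
  {"wx": 0, "wy": 0, "wz": 0, "tx": 0, "ty": 0, "tz": 0, "grip": 0.085},
  {"wx": 0, "wy": 0, "wz": 0, "tx": 0, "ty": 0, "tz": 0, "grip": 0.085},
  {"wx": 0, "wy": 0, "wz": 0, "tx": 0, "ty": 0, "tz": 0, "grip": 0.085},
  {"wx": 0, "wy": 0, "wz": 0, "tx": 0, "ty": 0, "tz": 0, "grip": 0.085},
  {"wx": 0, "wy": 0, "wz": 0, "tx": 0, "ty": 0, "tz": 0, "grip": 0.085},
  {"wx": 0, "wy": 0, "wz": 0, "tx": 0, "ty": 0, "tz": 0, "grip": 0.085},
  {"wx": 0, "wy": 0, "wz": 0, "tx": 0, "ty": 0, "tz": -0.01, "grip": 0.085},
  {"wx": 0, "wy": 0, "wz": 0, "tx": 0, "ty": 0, "tz": -0.02, "grip": 0.085},
  {"wx": 0, "wy": 0, "wz": 0, "tx": 0, "ty": 0, "tz": -0.04, "grip": 0.085},
  {"wx": 0, "wy": 0, "wz": 0, "tx": 0, "ty": 0, "tz": -0.04, "grip": 0.085},
  {"wx": 0, "wy": 0, "wz": 0, "tx": 0, "ty": 0, "tz": -0.04, "grip": 0.085},
  {"wx": 0, "wy": 0, "wz": 0, "tx": -0.034, "ty": -0.012, "tz": 0, "grip": 0.085},
  {"wx": 0, "wy": 0, "wz": 0, "tx": -0.034, "ty": -0.012, "tz": 0, "grip": 0.085},
  {"wx": 0, "wy": 0, "wz": 0, "tx": -0.034, "ty": -0.012, "tz": 0, "grip": 0.085},
])

```text
time_s: 10.25
eef_pos: [0.5731, 0.2089, 0.1985]
orientation: [2.219, 2.223, 0.004]
ft_force: [0.6, -1.6, -0.9]
gripper_width: 0.085
finger_force: 0.0
```

Run:
```python
from h import *
w=cam("wrist");cv2.imwrite("pics/on.png",cv2.resize(w["img"][:300],None,fx=1,fy=1)[:,:,::-1])
print(sense()["eef_pos"],proj(w,np.array([.6085,.3125,.071])),proj(w,np.array([.6085,.3125,.057])))
```

```text
[0.57111739 0.19931012 0.19806824] [334.92498245  54.44483531] [332.02043131  56.67659628]
```

View pics/on.png

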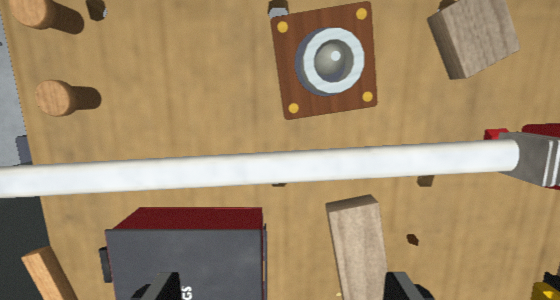

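Wrist view: the wide ring sits flat around the pin at (332,60). On to the narrow ring.

Request:
carry_out([
  {"wx": 0, "wy": 0, "wz": 0, "tx": -0.0336, "ty": -0.0126, "tz": 0, "grip": 0.085},
  {"wx": 0, "wy": 0, "wz": 0, "tx": -0.0336, "ty": -0.0126, "tz": 0, "grip": 0.085},
  {"wx": 0, "wy": 0, "wz": 0, "tx": -0.0336, "ty": -0.0126, "tz": 0, "grip": 0.085},
  {"wx": 0, "wy": 0, "wz": 0, "tx": -0.0336, "ty": -0.0126, "tz": 0, "grip": 0.085},
  {"wx": 0, "wy": 0, "wz": 0, "tx": -0.0336, "ty": -0.0126, "tz": 0, "grip": 0.085},
  {"wx": 0, "wy": 0, "wz": 0, "tx": -0.0336, "ty": -0.0126, "tz": 0, "grip": 0.085},
  {"wx": 0, "wy": 0, "wz": 0, "tx": -0.0336, "ty": -0.0126, "tz": 0, "grip": 0.085},
  {"wx": 0, "wy": 0, "wz": 0, "tx": -0.0336, "ty": -0.0126, "tz": 0.01, "grip": 0.085},
  {"wx": 0, "wy": 0, "wz": 0, "tx": -0.0336, "ty": -0.0126, "tz": 0.01, "grip": 0.085},
  {"wx": 0, "wy": 0, "wz": 0, "tx": -0.0336, "ty": -0.0126, "tz": 0.01, "grip": 0.085},
  {"wx": 0, "wy": 0, "wz": 0, "tx": -0.0336, "ty": -0.0126, "tz": 0.01, "grip": 0.085},
  {"wx": 0, "wy": 0, "wz": 0, "tx": 0, "ty": 0, "tz": 0, "grip": 0.085},
  {"wx": 0, "wy": 0, "wz": 0, "tx": 0, "ty": 0, "tz": 0, "grip": 0.085},
])

```text
time_s: 11.38
eef_pos: [0.434, -0.1621, 0.1571]
orientation: [2.227, 2.216, -0.0]
ft_force: [0.2, 0.4, 1.0]
gripper_width: 0.0851
finger_force: 0.0
```

Run:
```python
from h import *
w=cam("wrist");cv2.imwrite("pics/w3.png",w["img"][:,:,::-1])
print(sense()["eef_pos"])
g=cv2.cvtColor(w["img"],cv2.COLOR_RGB2HSV)
m=((g[...,1]<50)&(g[...,2]>190)).astype(np.uint8);m[275:]=0
cs,_=cv2.findContours(m,cv2.RETR_CCOMP,1)
for c in cs:
    if cv2.contourArea(c)>150:
        e=cv2.fitEllipse(cv2.convexHull(c));print(np.round(e[0]),np.round(e[1]),np.round(onz(w,e[0],.036),4))
```

```text
[ 0.43500169 -0.16059988  0.15723272]
[279. 209.] [54. 58.] [ 0.4318 -0.1648  0.036 ]
[279. 210.] [20. 21.] [ 0.4317 -0.1652  0.036 ]
```

View pics/w3.png

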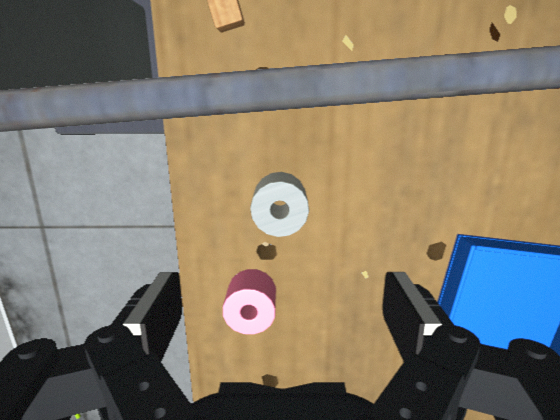

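Wrist view: the grey narrow ring's small bore is at (279,209), the pink one at (249,311) is left alone, and the bar is well clear. I'll grasp and lift it.

Request:
carry_out([
  {"wx": 0, "wy": 0, "wz": 0, "tx": -0.005, "ty": -0.002, "tz": 0.03, "grip": 0.085},
  {"wx": 0, "wy": 0, "wz": 0, "tx": 0, "ty": 0, "tz": 0.03, "grip": 0.085},
  {"wx": 0, "wy": 0, "wz": 0, "tx": 0, "ty": 0, "tz": 0.03, "grip": 0.085},
  {"wx": 0, "wy": 0, "wz": 0, "tx": 0, "ty": 0, "tz": 0.02, "grip": 0.085},
  {"wx": 0, "wy": 0, "wz": 0, "tx": 0, "ty": 0, "tz": 0.015, "grip": 0.085},
  {"wx": 0, "wy": 0, "wz": 0, "tx": 0, "ty": 0, "tz": 0.005, "grip": 0.085},
  {"wx": 0, "wy": 0, "wz": 0, "tx": 0, "ty": 0, "tz": 0, "grip": 0.03},
  {"wx": 0, "wy": 0, "wz": 0, "tx": 0, "ty": 0, "tz": 0, "grip": 0.03},
  {"wx": 0, "wy": 0, "wz": 0, "tx": 0, "ty": 0, "tz": 0, "grip": 0.03},
  {"wx": 0, "wy": 0, "wz": 0, "tx": 0, "ty": 0, "tz": 0, "grip": 0.03},
  {"wx": 0, "wy": 0, "wz": 0, "tx": 0, "ty": 0, "tz": 0, "grip": 0.03},
  {"wx": 0, "wy": 0, "wz": 0, "tx": 0, "ty": 0, "tz": 0, "grip": 0.03},
  {"wx": 0, "wy": 0, "wz": 0, "tx": 0, "ty": 0, "tz": 0, "grip": 0.03},
  {"wx": 0, "wy": 0, "wz": 0, "tx": 0, "ty": 0, "tz": 0, "grip": 0.03},
  {"wx": 0, "wy": 0, "wz": 0, "tx": 0, "ty": 0, "tz": -0.02, "grip": 0.03},
  {"wx": 0, "wy": 0, "wz": 0, "tx": 0, "ty": 0, "tz": -0.03, "grip": 0.03},
  {"wx": 0, "wy": 0, "wz": 0, "tx": 0, "ty": 0, "tz": -0.03, "grip": 0.03},
  {"wx": 0, "wy": 0, "wz": 0, "tx": 0, "ty": 0, "tz": -0.03, "grip": 0.03},
  {"wx": 0, "wy": 0, "wz": 0, "tx": 0, "ty": 0, "tz": -0.02, "grip": 0.03},
])

```text
time_s: 13.02
eef_pos: [0.4335, -0.1653, 0.1597]
orientation: [2.22, 2.22, 0.004]
ft_force: [1.7, -0.1, -2.9]
gripper_width: 0.0414
finger_force: 62.2
```

Run:
```python
from h import *
for n in("scene","side"):
    r=cam(n);g=cv2.cvtColor(r["img"],cv2.COLOR_RGB2HSV)
    m=cv2.inRange(g,(100,150,100),(115,255,255));cs,_=cv2.findContours(m,0,1);c=max(cs,key=cv2.contourArea)
    P=np.array([onz(r,p[0],.025)[:2] for p in cv2.convexHull(c)],np.float32);print(n,cv2.minAreaRect(P),P.min(0),P.max(0))
```

```text
scene ((0.6283097267150879, -0.28421980142593384), (0.15357336401939392, 0.12724928557872772), 82.83866882324219) [ 0.55830085 -0.3647278 ] [ 0.70031357 -0.2020202 ]
side ((0.6344953179359436, -0.2836449146270752), (0.1505151093006134, 0.11923088878393173), 82.69715118408203) [ 0.5661125  -0.35240415] [ 0.70227593 -0.20541836]
```

Request:
carry_out([
  {"wx": 0, "wy": 0, "wz": 0, "tx": -0.0197, "ty": 0.0333, "tz": 0, "grip": 0.03},
  {"wx": 0, "wy": 0, "wz": 0, "tx": -0.0197, "ty": 0.0333, "tz": 0, "grip": 0.03},
  {"wx": 0, "wy": 0, "wz": 0, "tx": -0.0197, "ty": 0.0333, "tz": 0, "grip": 0.03},
  {"wx": 0, "wy": 0, "wz": 0, "tx": -0.0197, "ty": 0.0333, "tz": 0, "grip": 0.03},
  {"wx": 0, "wy": 0, "wz": 0, "tx": -0.0197, "ty": 0.0333, "tz": 0, "grip": 0.03},
  {"wx": 0, "wy": 0, "wz": 0, "tx": -0.0197, "ty": 0.0333, "tz": 0, "grip": 0.03},
  {"wx": 0, "wy": 0, "wz": 0, "tx": 0, "ty": 0, "tz": 0, "grip": 0.03},
  {"wx": 0, "wy": 0, "wz": 0, "tx": 0, "ty": 0, "tz": 0, "grip": 0.03},
  {"wx": 0, "wy": 0, "wz": 0, "tx": 0, "ty": 0, "tz": 0.03, "grip": 0.03},
  {"wx": 0, "wy": 0, "wz": 0, "tx": 0, "ty": 0, "tz": 0.03, "grip": 0.03},
  {"wx": 0, "wy": 0, "wz": 0, "tx": 0, "ty": 0, "tz": 0.03, "grip": 0.03},
  {"wx": 0, "wy": 0, "wz": 0, "tx": 0, "ty": 0, "tz": 0.015, "grip": 0.03},
  {"wx": 0, "wy": 0, "wz": 0, "tx": 0, "ty": 0, "tz": 0.01, "grip": 0.03},
  {"wx": 0, "wy": 0, "wz": 0, "tx": 0, "ty": 0, "tz": 0.006, "grip": 0.03},
  {"wx": 0, "wy": 0, "wz": 0, "tx": 0, "ty": 0, "tz": 0.003, "grip": 0.03},
  {"wx": 0, "wy": 0, "wz": 0, "tx": 0, "ty": 0, "tz": 0.001, "grip": 0.03},
  {"wx": 0, "wy": 0, "wz": 0, "tx": 0, "ty": 0, "tz": 0, "grip": 0.03},
  {"wx": 0, "wy": 0, "wz": 0, "tx": 0, "ty": 0, "tz": 0, "grip": 0.03},
])

```text
time_s: 14.62
eef_pos: [0.6335, -0.2836, 0.0332]
orientation: [2.22, 2.221, 0.002]
ft_force: [0.1, -0.8, -2.6]
gripper_width: 0.042
finger_force: 62.2
```

Request:
carry_out([
  {"wx": 0, "wy": 0, "wz": 0, "tx": 0, "ty": 0, "tz": 0.001, "grip": 0.03},
  {"wx": 0, "wy": 0, "wz": 0, "tx": 0, "ty": 0, "tz": 0.0005, "grip": 0.03},
  {"wx": 0, "wy": 0, "wz": 0, "tx": 0, "ty": 0, "tz": 0, "grip": 0.058},
  {"wx": 0, "wy": 0, "wz": 0, "tx": 0, "ty": 0, "tz": 0, "grip": 0.058},
  {"wx": 0, "wy": 0, "wz": 0, "tx": 0, "ty": 0, "tz": 0, "grip": 0.058},
  {"wx": 0, "wy": 0, "wz": 0, "tx": 0, "ty": 0, "tz": 0, "grip": 0.058},
  {"wx": 0, "wy": 0, "wz": 0, "tx": 0, "ty": 0, "tz": -0.01, "grip": 0.058},
  {"wx": 0, "wy": 0, "wz": 0, "tx": 0, "ty": 0, "tz": -0.02, "grip": 0.058},
  {"wx": 0, "wy": 0, "wz": 0, "tx": 0, "ty": 0, "tz": -0.03, "grip": 0.058},
  {"wx": 0, "wy": 0, "wz": 0, "tx": 0, "ty": 0, "tz": -0.04, "grip": 0.058},
  {"wx": 0, "wy": 0, "wz": 0, "tx": 0, "ty": 0, "tz": -0.04, "grip": 0.058},
  {"wx": 0, "wy": 0, "wz": 0, "tx": 0, "ty": 0, "tz": -0.03, "grip": 0.058},
  {"wx": 0, "wy": 0, "wz": 0, "tx": 0, "ty": 0, "tz": 0, "grip": 0.058},
  {"wx": 0, "wy": 0, "wz": 0, "tx": 0, "ty": 0, "tz": 0, "grip": 0.058},
])

```text
time_s: 15.78
eef_pos: [0.6338, -0.2839, 0.2036]
orientation: [2.218, 2.219, 0.004]
ft_force: [-0.5, -0.0, -0.4]
gripper_width: 0.0581
finger_force: 0.0
```

Run:
```python
from h import *
w=cam("wrist");g=cv2.cvtColor(w["img"],cv2.COLOR_RGB2HSV);print(sense()["eef_pos"])
m=((g[...,1]<50)&(g[...,2]>180)).astype(np.uint8);m[290:]=0
cs,_=cv2.findContours(m,cv2.RETR_CCOMP,1)
for c in cs:
    if cv2.contourArea(c)>100:
        e=cv2.fitEllipse(cv2.convexHull(c));print(np.round(e[0]),np.round(e[1]),np.round(onz(w,e[0],.04),4))
a=cam("scene");h=cv2.cvtColor(a["img"],cv2.COLOR_RGB2HSV)
p=np.round(proj(a,np.array([.6085,.3125,.057]))).astype(int)
m=(h[...,1]<60)&(h[...,2]>110);b=m[p[1]-14:p[1]+20,p[0]-16:p[0]+16];print(p);print("\n".join("".join(".#"[v] for v in r) for r in b.astype(int)))
```

```text
[ 0.63286764 -0.28308135  0.20132551]
[281. 190.] [48. 49.] [ 0.6333 -0.2834  0.04  ]
[280. 190.] [19. 19.] [ 0.6333 -0.284   0.04  ]
[  9. 153.] [44. 56.] [ 0.4095 -0.2521  0.04  ]
[244 138]
................................
................................
................................
................................
................................
................................
................................
................................
................................
................................
..............#######...........
............###########.........
...........#############........
..........##############........
..........###############.......
..........###############.......
..........###############.......
..........###############.......
..........##############........
...........############.........
...........###########..........
...........###########..........
...........###########..........
...........###########..........
...........###########..........
...........###########..........
............#########..........#
..............######.........###
............................####
..........................######
........................########
.......................#########
.....................###########
...................#############
```

The narrow ring stands upright in the tray at (0.633,−0.284). The wide ring is still on the gauge, so I'm handing in.

```bash
python3 -c "
from bench import workorder
print(workorder.job_done())"
```

```text
the job is handed in; nothing more can be done
None
```

The wide bushing rests on the gauge foot, the narrow one stands in the blue tray, the pink look-alike was not touched, and the job was handed in at about 16 s of the 58 s (the judging result was not shown).

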